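Put the lids on the fired jars

ROBOT

A 7-joint arm with a two-finger parallel gripper is mounted at the origin on the work surface. World frame = base frame: x ahead of the robot, y to its left, z up, the work surface at z = 0. Lengths are in mm, angles in degrees, forces in N, time in s.
With the tool pointing down it reaches from about 400 to 850 mm from the base axis. Payload 6.9 kg.
Tool frame: the origin (TCP) lies on the centre line of the jaws, within the pads' length; the fingertips stand 22 mm ahead of it and the grasp point (between the pads) lies 3 mm ahead of it; z points along the fingers, y is the direction in which the jaws open and shut (so a half turn about z gives the same grasp; the last joint's range is limited). The gripper opens to 85 mm and grips with 20 to 120 N. Pads are 22 mm wide; open, the fingers measure 114 mm over their backs; the gripper's body (76 mm by 85 mm) begins 54 mm behind the grasp point. The pads swing forward as they close: fully open they stand 13 mm farther back than shut.
Start: joints at [79.269, 29.078, -13.613, 85.955, 7.202, 65.827, -8.869], TCP at [180.367, -598.398, 253.275] pointing down, gripper open.
Joint ranges: [-176.47, 176.47], [-13.61, 117.27], [-81.72, 77.17], [0.22, 143.17], [-87.28, 267.28], [10, 112.55], [-165.47, 165.47]. Speed limits (degrees/s): [136.94, 136.94, 180, 180, 180, 180, 180].

INTERFACE

Orientations are given as a 3x3 rotation matrix whose columns are the frame's x, y, z axes.
In Python, from station import robot, jaws, ik, telemetry, get_image, camera_model, order gives the robot as it stands. Calls block until the motion is done:
- robot.movep(position, orientation): joint-space move of the TCP to a pose.
- robot.servo_line(position, rotation=None, max_speed=150): straight line of the TCP; rotation=None keeps the orientation; max_speed is the mean speed in mm/s.
- robot.goto_joints(angles): joint-space move.
- jaws.grip(opening, f_grip=None): finger opening in mm; f_grip is the grip in N (None keeps the last); returns when the fingers have stopped.
- robot.wait(seconds).
- ik(position, orientation): joint angles nearest the present ones, or None.
- telemetry.read_state(): the state.
- get_image(name): name is "scene" or "side" or "wrist"; returns the picture (384x512x3 uint8, red, green, blue); there is no depth.
- camera_model(name): a dict with "intrinsics" (3x3 intrinsics, pixels), "R" (3x3) and "t" (3): a world point X has camera coordinates R X + t; the wrist camera has in their place "tool_from_camera" (4x4, takes a point from camera to tool coordinates, whose origin is the TCP and whose axes are the flange's). Camera axes: x right, y down, z forward; pixel columns grow to the right and rows downward; lengths in mm; the calibration is good to about 2 mm. A picture is of the moment at which its call begins: read the wrist's pose just before it. camera_model takes no time and is no camera call.
A pose or a line that the arm cannot do raises robot.MotionError and nothing moves.
- order.job_done(): hands the job in, once; it reports no verdict.
The state is a dict: "time": time; "joint_pos": joint angles; "qd": joint speeds; "joint_torque": joint torques, N m; "ee_pos": TCP position; "orientation": TCP orientation; "force": force on the tool from outside, world axes, zero at the start; "moment": the same for the moment, N m; "width": finger opening in mm.
Only numpy, scipy, OpenCV 4.12 (cv2) and the standard library are available. Lean on these libraries where they do the work, as an engineer would, in place of code of your own. Each camera call takes 0.05 s, during which the arm holds its last target.

TASK

Four open jars from the kiln stand on the ware board and their lids lie about the bench in front of them. Put each lid on the jar it was made for, judging by shape and size, setting it down rather than dropping it, handle up, fully seated on the rim and lined up with the sides of the jar; leave the jars standing where they are, and do not knock over or shift the vase and the bowl that stand among them.

Things in the scene. Friction and masses are not known exactly. Their poses are not given: they have to be found in the camera images.
- lid_big_centre (a point): The large round lid, biscuit-fired brown earthenware, 96 mm across, about 170 g. Lies grip up. From its underside: flange 8 mm deep, plate 6 mm thick, grip 28 mm tall (top at 42 mm). Point: on its axis, 21 mm above the underside and 13 mm above the plate's seating face; z up. Grip: round knob, 24 mm across its upper part, stem 19 mm. The flange is 76 mm across, tapering to 70 mm at the bottom.
- lid_small_centre (a point): The small round lid, biscuit-fired brown earthenware, 66 mm across, about 90 g. Lies grip up. From its underside: flange 8 mm deep, plate 6 mm thick, grip 28 mm tall (top at 42 mm). Point: on its axis, 21 mm above the underside and 13 mm above the plate's seating face; z up. Grip: round knob, 24 mm across its upper part, stem 19 mm. The flange is 46 mm across, tapering to 40 mm at the bottom.
- lid_square_centre (a point): The square lid, biscuit-fired brown earthenware, 80 x 80 mm with sides along x and y, about 140 g. Lies grip up. From its underside: flange 8 mm deep, plate 6 mm thick, grip 28 mm tall (top at 42 mm). Point: on its axis, 21 mm above the underside and 13 mm above the plate's seating face; z up. Grip: upright bar 13 mm thick, 40 mm long along x. The flange is 58 x 58 mm.
- lid_oblong_centre (a point): The oblong lid, biscuit-fired brown earthenware, 112 mm along x and 62 mm along y, about 140 g. Lies grip up. From its underside: flange 8 mm deep, plate 6 mm thick, grip 28 mm tall (top at 42 mm). Point: on its axis, 21 mm above the underside and 13 mm above the plate's seating face; z up. Grip: upright bar 13 mm thick, 40 mm long along x. The flange is 90 mm along x and 40 mm along y.
- jar_big_mouth (a point): The large round jar, biscuit-fired brown earthenware, 92 mm tall, 104 mm across its belly, 96 mm across the rim with a mouth 86 mm wide. Stands open on the ware board (plank 18 mm thick). Point: centre of the mouth at rim height; z up. It weighs about 500 g. Its seated lid has its point 13 mm above this one.
- jar_small_mouth (a point): The small round jar, biscuit-fired brown earthenware, straight-sided, 68 mm tall, 66 mm across with a mouth 56 mm wide. Stands open on the ware board (plank 18 mm thick). Point: centre of the mouth at rim height; z up. It weighs about 280 g. Its seated lid has its point 13 mm above this one.
- jar_square_mouth (a point): The square jar, biscuit-fired brown earthenware, 80 x 80 mm and 82 mm tall, sides along x and y, walls 6 mm, mouth 68 x 68 mm. Its lid fits at any quarter turn. Stands open on the ware board (plank 18 mm thick). Point: centre of the mouth at rim height; z up. It weighs about 420 g. Its seated lid has its point 13 mm above this one.
- jar_oblong_mouth (a point): The oblong jar, biscuit-fired brown earthenware, 112 mm along x, 62 mm along y and 60 mm tall, walls 6 mm, mouth 100 x 50 mm. Its lid fits either way round. Stands open on the ware board (plank 18 mm thick). Point: centre of the mouth at rim height; z up. It weighs about 360 g. Its seated lid has its point 13 mm above this one.
- vase_mid (a point): A bud vase, biscuit-fired brown earthenware, 68 mm wide and 118 mm tall, with a narrow neck, standing on the ware board among the jars. It has no lid: leave it alone. This point is half-way up its axis (59 mm).
- bowl_mid (a point): A small open bowl, biscuit-fired brown earthenware, 88 mm across and 42 mm tall, standing on the bench among the lids: leave it alone. This point is half-way up its axis (21 mm).
Mind the look-alikes: they are no part of the job. Leave any purple or yellow look-alike of the part that bears lid_big_centre alone.

How it is judged (in metres and radians):
At the end, for the whole second after the job is handed in: Each lid at rest on its own jar: within 9 mm of the mouth's middle, within 4 mm of fully home, level to 0.06 rad, square and oblong lids turned to within 0.2 rad of the jar; jars upright, within 40 mm of where they stood; vase and bowl within 30 mm (horizontal distance between lid_big_centre and jar_big_mouth below 0.009 m and z of lid_big_centre in the frame of jar_big_mouth between 0.009 and 0.0165 m and angle between each of lid_big_centre, jar_big_mouth, lid_small_centre, jar_small_mouth, lid_square_centre, jar_square_mouth, lid_oblong_centre, jar_oblong_mouth's own z axis and vertical below 0.06 rad and distance of each of jar_big_mouth, jar_small_mouth, jar_square_mouth, jar_oblong_mouth from where it was at the start of the episode below 0.04 m and linear speed of each of lid_big, jar_big, lid_small, jar_small, lid_square, jar_square, lid_oblong, jar_oblong below 0.02 m/s and horizontal distance between lid_small_centre and jar_small_mouth below 0.009 m and z of lid_small_centre in the frame of jar_small_mouth between 0.009 and 0.0165 m and horizontal distance between lid_square_centre and jar_square_mouth below 0.009 m and z of lid_square_centre in the frame of jar_square_mouth between 0.009 and 0.0165 m and horizontal distance between lid_oblong_centre and jar_oblong_mouth below 0.009 m and z of lid_oblong_centre in the frame of jar_oblong_mouth between 0.009 and 0.0165 m and angle between the x axis of lid_oblong_centre and the x axis of jar_oblong_mouth, either way round below 0.2 rad and (angle between the x axis of lid_square_centre and the x axis of jar_square_mouth, either way round below 0.2 rad or angle between the x axis of lid_square_centre and the y axis of jar_square_mouth, either way round below 0.2 rad) and distance of each of vase_mid, bowl_mid from where it was at the start of the episode below 0.03 m); the robot touches nothing.
It fails at once if the vase or the bowl is knocked over or shifted by more than 30 mm (distance of any of vase_mid, bowl_mid from where it was at the start of the episode above 0.03 m or angle between any of vase_mid, bowl_mid's own z axis and vertical above 0.5 rad).
It fails at once if a jar is shifted by more than 40 mm or tipped over (distance of any of jar_big_mouth, jar_small_mouth, jar_square_mouth, jar_oblong_mouth from where it was at the start of the episode above 0.04 m or angle between any of jar_big_mouth, jar_small_mouth, jar_square_mouth, jar_oblong_mouth's own z axis and vertical above 0.4 rad).
It fails at once if a lid is dropped on to its jar from a height (falling freely at over 0.5 m/s) ((linear speed of lid_big above 0.5 m/s and contact force between lid_big and the fingers below 0.05 N and horizontal distance between lid_big_centre and jar_big_mouth below 0.04 m) or (linear speed of lid_small above 0.5 m/s and contact force between lid_small and the fingers below 0.05 N and horizontal distance between lid_small_centre and jar_small_mouth below 0.04 m) or (linear speed of lid_square above 0.5 m/s and contact force between lid_square and the fingers below 0.05 N and horizontal distance between lid_square_centre and jar_square_mouth below 0.04 m) or (linear speed of lid_oblong above 0.5 m/s and contact force between lid_oblong and the fingers below 0.05 N and horizontal distance between lid_oblong_centre and jar_oblong_mouth below 0.04 m)).
It also fails if it takes over 99 s, if anything falls off the work surface, if the arm or the gripper's body presses on something with over 40 N, if the wrist force passes 120 N, or if a joint passes its speed limit or range.

## Working session

There is one attempt and no reset: what is moved stays moved. The work goes in short steps, each a Python script; the robot and the scene stay as the last script left them, time stands still between calls to the robot, and variables do not carry over. Pictures are saved under pics/ and viewed, and the job is handed in when it is done.

```bash
ls; mkdir -p pics; python3 - <<'E'
from station import *
import cv2, numpy as np
np.set_printoptions(precision=3,suppress=True)
for n in ("scene","side","wrist"):
    im=get_image(n); cv2.imwrite(f"pics/{n}0.png",im[:,:,::-1]); print(n,camera_model(n))
s=telemetry.read_state(); print(s)
E
```

```text
pics
scene {'intrinsics': array([[481.372,   0.   , 258.398],
       [  0.   , 481.372, 188.983],
       [  0.   ,   0.   ,   1.   ]]), 'R': array([[ 0.843,  0.537, -0.001],
       [ 0.432, -0.681, -0.591],
       [-0.319,  0.498, -0.806]]), 't': array([-323.733, -163.254, 1485.653])}
side {'intrinsics': array([[438.634,   0.   , 254.253],
       [  0.   , 438.634, 182.401],
       [  0.   ,   0.   ,   1.   ]]), 'R': array([[-0.805, -0.593,  0.017],
       [-0.46 ,  0.606, -0.649],
       [ 0.374, -0.53 , -0.761]]), 't': array([ 307.465,  283.508, 1329.506])}
wrist {'intrinsics': array([[311.192,   0.   , 262.491],
       [  0.   , 311.192, 195.078],
       [  0.   ,   0.   ,   1.   ]]), 'tool_from_camera': array([[   0.   ,   -0.963,   -0.27 ,   69.659],
       [   1.   ,    0.   ,   -0.001,   -0.867],
       [   0.001,   -0.27 ,    0.963, -119.307],
       [   0.   ,    0.   ,    0.   ,    1.   ]])}
{'time': 0.15, 'joint_pos': array([ 79.27 ,  29.114, -13.611,  85.996,   7.202,  65.827,  -8.869]), 'qd': array([-0.003, -0.055, -0.005, -0.144, -0.046, -0.03 ,  0.061]), 'joint_torque': array([ -0.002, -62.102,  -2.189, -24.984,   0.013,   0.009,  -0.   ]), 'ee_pos': array([ 180.228, -598.083,  252.629]), 'orientation': array([[ 0.957,  0.289, -0.   ],
       [ 0.289, -0.957,  0.001],
       [-0.   , -0.001, -1.   ]]), 'force': array([-0.281, -0.51 , -0.35 ]), 'moment': array([0.   , 0.022, 0.059]), 'width': 85.242842333344}
```

View pics/scene0.png

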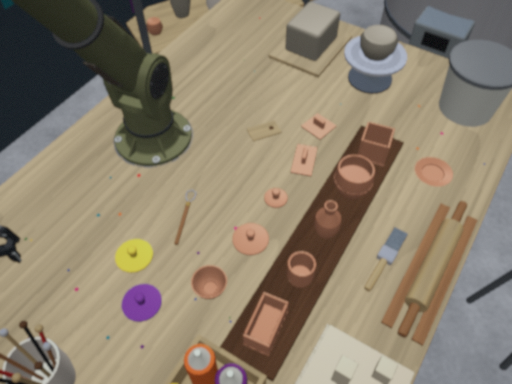

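View pics/side0.png

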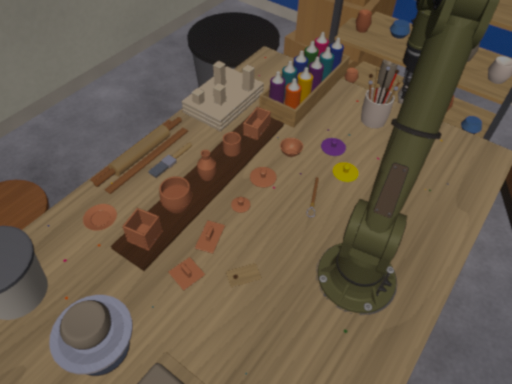

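View pics/wrist0.png

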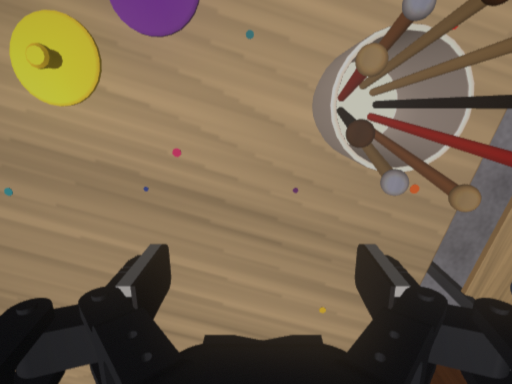

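Candidates for the big lid: brown disc (250,238) in scene, yellow (133,255), purple (142,302); the saucer at (434,172) has no knob. By description, the brown disc is the one. The small lid is at (275,197), oblong (304,158), square (318,126). The jars are square (377,140), big (355,175), small (302,268) and oblong (266,322). The vase is at (328,218) and the bowl at (209,282).

```bash
cat > h.py <<'E'
from station import *
import cv2, numpy as np
np.set_printoptions(precision=2,suppress=True)
def cam(name,st=None):
    m=camera_model(name); K=m["intrinsics"]
    if name!="wrist": return K,m["R"],m["t"]
    T=m["tool_from_camera"]; R=st["orientation"]; p=st["ee_pos"]
    Rwc=R@T[:3,:3]; c=R@T[:3,3]+p
    return K,Rwc.T,-Rwc.T@c
def onplane(c,uv,z):
    K,R,t=c; d=R.T@np.linalg.inv(K)@np.array([uv[0],uv[1],1.]); o=-R.T@t
    return o+d*(z-o[2])/d[2]
def proj(c,X):
    K,R,t=c; p=K@(R@np.asarray(X,float)+t); return p[:2]/p[2]
def down(yaw): # tool y axis at angle yaw(deg) ; z down
    a=np.radians(yaw); y=np.array([np.cos(a),np.sin(a),0]); z=np.array([0,0,-1.]); x=np.cross(y,z)
    return np.column_stack([x,y,z])
E
python3 - <<'E'
from h import *
P={"big":((250,236),(263,173),42),"small":((275,194),(240,201),42),"obl":((304,152),(211,231),42),"sq":((319,121),(185,269),42),
"jsq":((377,131),(145,217),100),"jbig":((355,166),(175,185),110),"jsm":((302,260),(232,137),86),"job":((267,312),(258,118),78),"vase":((331,205),(206,155),136),"bowl":((209,275),(291,144),42)}
for k,(a,b,z) in P.items(): print(k,onplane(cam("scene"),a,z),onplane(cam("side"),b,z))
s=cv2.imread("pics/scene0.png"); cv2.imwrite("pics/scene0c.png",cv2.resize(s[100:360,180:440],None,fx=2.3,fy=2.3,interpolation=cv2.INTER_CUBIC))
s=cv2.imread("pics/side0.png"); cv2.imwrite("pics/side0c.png",cv2.resize(s[95:295,105:355],None,fx=3,fy=3,interpolation=cv2.INTER_CUBIC))
E
```

```text
big [ 460.29 -159.8    42.  ] [ 446.52 -138.19   42.  ]
small [445.59 -13.23  42.  ] [434.83   9.14  42.  ]
obl [438.65 159.38  42.  ] [434.52 158.64  42.  ]
sq [416.45 292.12  42.  ] [409.07 307.25  42.  ]
jsq [595.35 292.32 100.  ] [599.64 268.35 100.  ]
jbig [600.63 135.43 110.  ] [607.83 125.19 110.  ]
jsm [ 614.42 -170.4    86.  ] [ 616.13 -179.45   86.  ]
job [ 610.81 -320.71   78.  ] [ 607.45 -327.99   78.  ]
vase [610.31 -27.4  136.  ] [598.02 -18.64 136.  ]
bowl [ 436.25 -304.09   42.  ] [ 447.7  -318.96   42.  ]
```

View pics/scene0c.png

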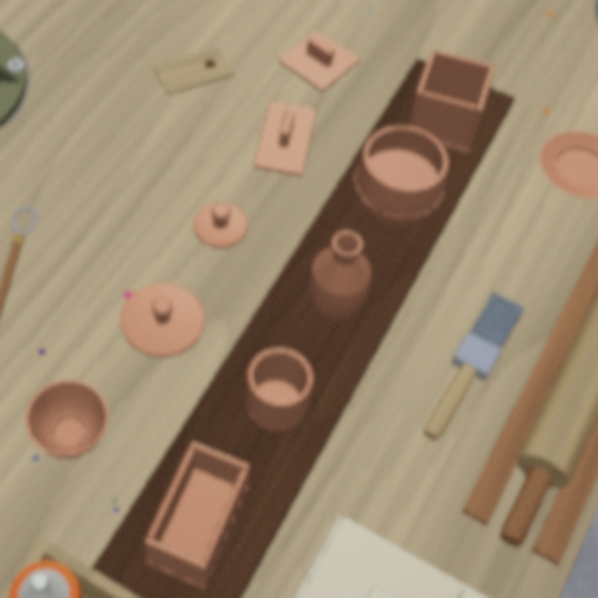

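View pics/side0c.png

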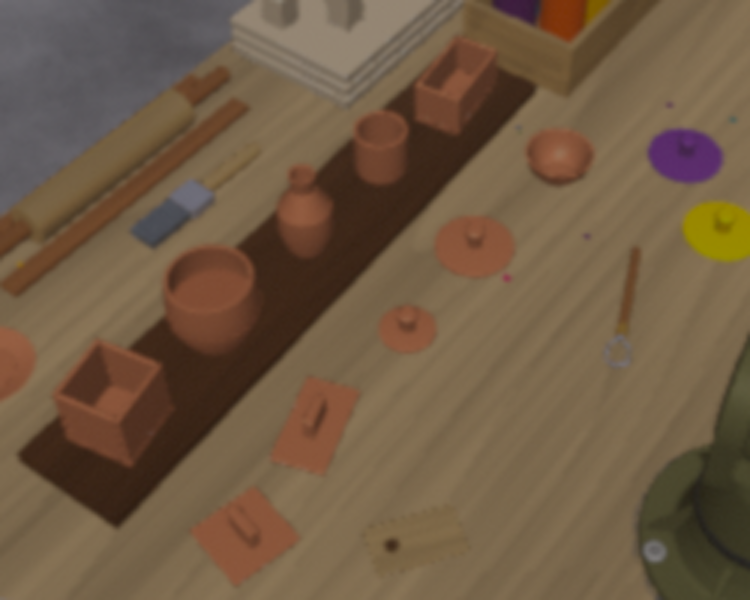

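```bash
python3 - <<'E'
from h import *
import pickle
for i,y in enumerate((-230,0,230)):
    robot.movep([540,y,290],down(-90)); robot.wait(.2)
    s=telemetry.read_state(); im=get_image("wrist"); cv2.imwrite(f"pics/w{i}.png",im[:,:,::-1]); pickle.dump(s,open(f"w{i}.pkl","wb")); print(s["time"],s["ee_pos"],s["joint_pos"])
    cv2.imwrite(f"pics/w{i}b.png",cv2.resize(im[:,:,::-1],(768,576),interpolation=cv2.INTER_CUBIC))
E
```

```text
2.2167 [ 539.64 -230.92  289.88] [ 33.39  24.56 -19.53  88.41   8.6   68.52 -77.74]
3.3833 [540.24  -1.94 289.79] [  13.56   20.54  -22.87   95.23    8.61   65.98 -101.71]
4.55 [540.72 227.87 290.04] [  -8.71   25.16  -25.8    88.38   11.47   69.1  -126.67]
```

View pics/w0b.png

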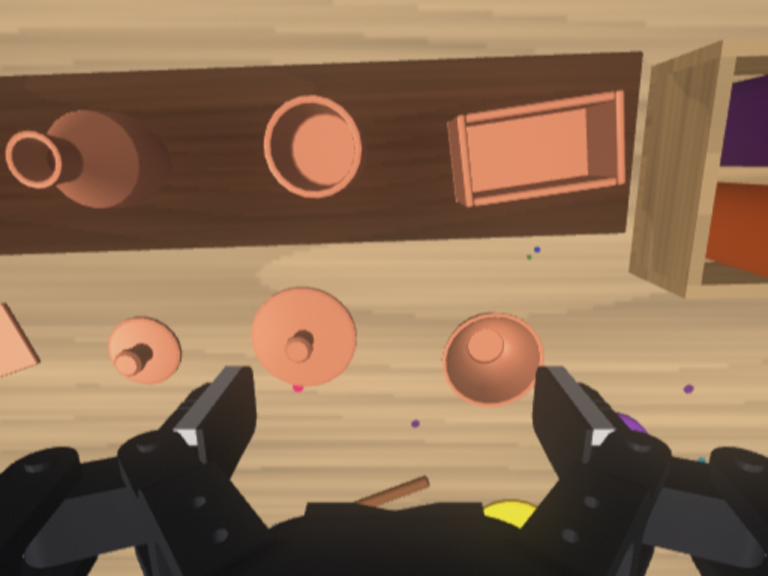

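View pics/w1b.png

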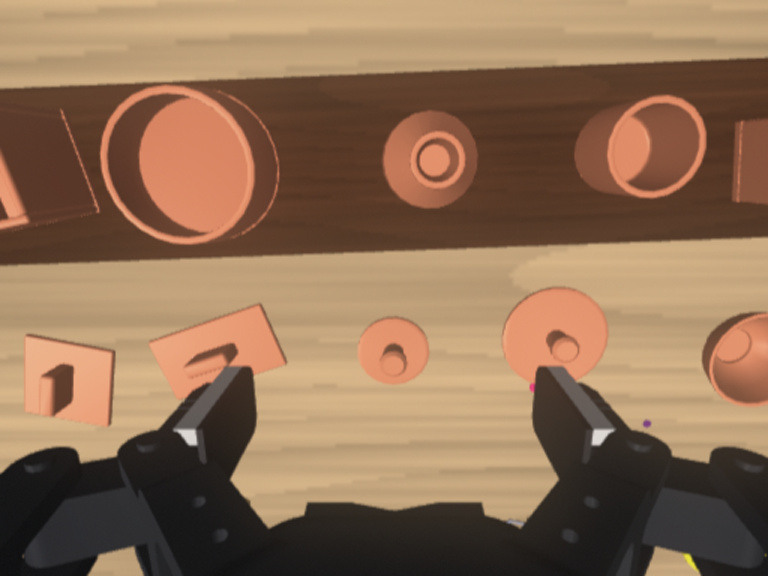

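View pics/w2b.png

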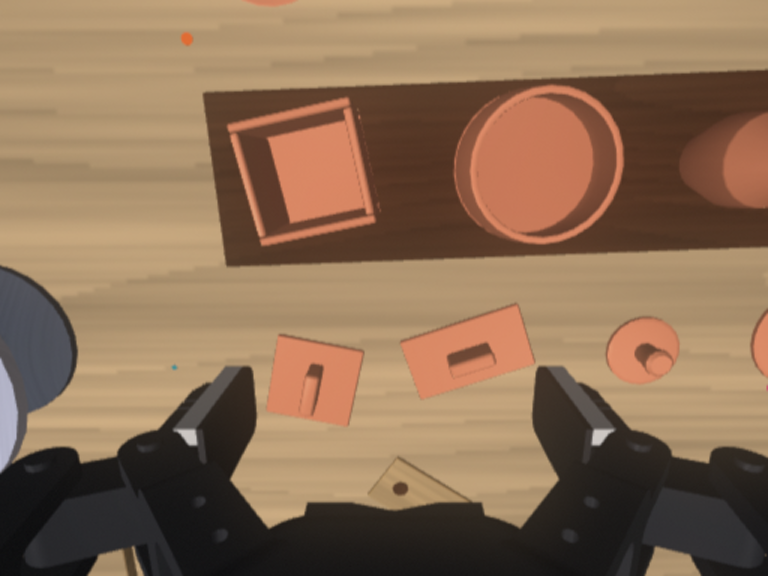

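```bash
cat > m.py <<'E'
from h import *
import pickle
from scipy.optimize import least_squares
th=np.linspace(0,2*np.pi,181)
def circ(c,box,r,z):
    box=np.array(box)/1.5
    def f(p):
        q=np.array([proj(c,[p[0]+p[2]*np.cos(a),p[1]+p[2]*np.sin(a),z]) for a in th])
        return np.array([q[:,0].min(),q[:,0].max(),q[:,1].min(),q[:,1].max()])-box
    m=np.array([(box[0]+box[1])/2,(box[2]+box[3])/2]); x0=onplane(c,m,z)
    s=least_squares(f,[x0[0],x0[1],r]); return s.x,np.abs(s.fun).max()
def rect(c,cs,L,W,z):
    P=np.array([onplane(c,np.array(u)/1.5,z)[:2] for u in cs])
    e=[np.linalg.norm(P[i]-P[(i+1)%4]) for i in range(4)]
    loc=np.array([[1,1],[1,-1],[-1,-1],[-1,1]])*[L/2,W/2]
    best=None
    for fl in (1,-1):
      for k in range(4):
        l=np.roll(loc,k,0)[::fl]
        f=lambda p:(np.column_stack([np.cos(p[2])*l[:,0]-np.sin(p[2])*l[:,1]+p[0],np.sin(p[2])*l[:,0]+np.cos(p[2])*l[:,1]+p[1]])-P).ravel()
        for a in (0,2):
          s=least_squares(f,[*P.mean(0),a])
          if best is None or s.cost<best.cost-1e-6: best=s
    return best.x[:2],np.degrees(best.x[2])%180,"sides",np.array(e),"res",np.abs(best.fun).max()
E
python3 - <<'E'
from m import *
C=[cam("wrist",pickle.load(open(f"w{i}.pkl","rb"))) for i in range(3)]
for n,i,b,r,z in [("lbig",0,(252,357,287,387),48,14),("lbig",1,(502,608,287,387),48,14),("lsm",0,(108,181,316,384),33,14),("lsm",1,(358,429,317,384),33,14),("lsm",2,(606,680,316,384),33,14),
 ("jsm",0,(264,361,95,198),33,86),("jsm",1,(608,706,95,198),33,86),("jbig",1,(101,255,86,243),48,110),("jbig",2,(470,624,85,244),48,110),("bowl",0,(443,543,312,406),44,42),("vase",1,(411,465,131,188),15,136)]:
    print(n,i,*circ(C[i],b,r,z))
for n,i,c,L,W,z in [("lsq",2,[(279,335),(364,351),(350,426),(266,409)],80,80,14),("lob",2,[(517,304),(535,360),(421,399),(401,341)],112,62,14),
 ("jsq",2,[(228,127),(348,98),(375,218),(262,244)],80,80,100),("job",0,[(459,116),(621,92),(625,184),(469,207)],112,62,78)]:
    print(n,*rect(C[i],c,L,W,z))
s=cv2.imread("pics/w0.png");cv2.imwrite("pics/c0.png",cv2.resize(s[40:160,280:440],None,fx=5,fy=5,interpolation=cv2.INTER_CUBIC))
s=cv2.imread("pics/w2.png");cv2.imwrite("pics/c2.png",cv2.resize(s[50:290,140:380],None,fx=2.5,fy=2.5,interpolation=cv2.INTER_CUBIC))
s=cv2.imread("pics/w0.png");cv2.imwrite("pics/c3.png",cv2.resize(s[170:280,60:260],None,fx=4,fy=4,interpolation=cv2.INTER_CUBIC))
E
```

```text
lbig 0 [ 455.15 -148.82   47.79] 0.3235241463922307
lbig 1 [ 455.21 -146.06   47.94] 0.206948314403121
lsm 0 [443.47  -2.43  33.1 ] 0.1543229286494352
lsm 1 [443.34  -0.15  32.57] 0.18737780884967492
lsm 2 [443.56   2.22  33.36] 0.02096875917663965
jsm 0 [ 617.82 -175.98   32.29] 0.25783116448434384
jsm 1 [ 617.81 -174.87   32.28] 0.25943484367866176
jbig 1 [606.24 132.44  47.05] 0.22112731639981575
jbig 2 [606.08 134.07  47.51] 0.008835885095891172
bowl 0 [ 445.97 -313.89   42.86] 0.3236704231892986
vase 1 [610.46 -25.76  15.31] 0.14516683542933606
lsq [414.15 302.75] 167.74910607635465 sides [78.   78.55 81.02 76.51] res 1.910390987669416
lob [443.11 161.63] 109.57885678156194 sides [ 57.4  111.19  61.32 108.42] res 2.598052645064911
jsq [602.85 286.98] 12.21550697292231 sides [77.42 75.2  77.69 75.54] res 2.358713487604632
job [ 615.83 -331.07] 98.37866084992795 sides [106.99  59.91 108.36  60.59] res 2.802533094791272
```

View pics/c0.png

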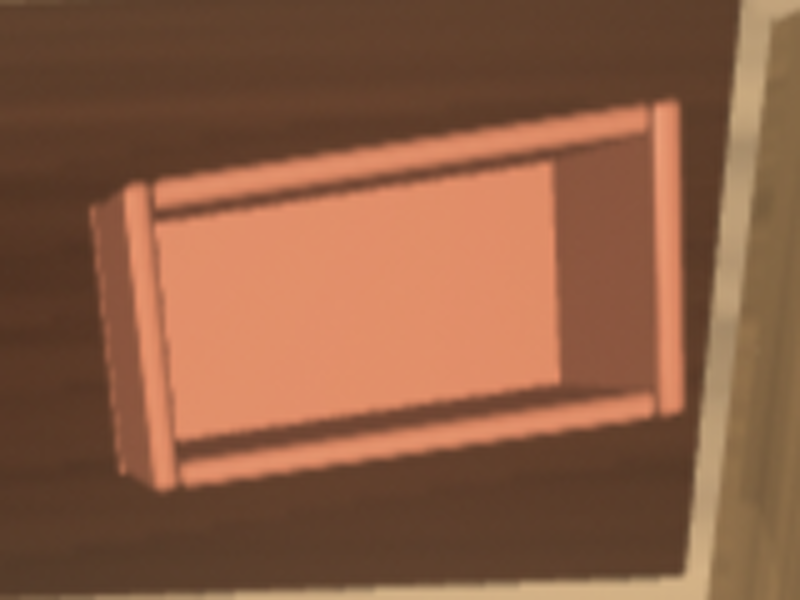

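View pics/c2.png

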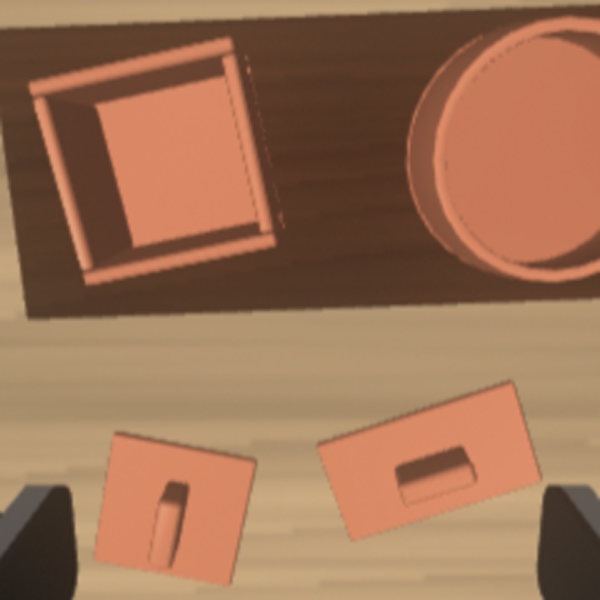

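View pics/c3.png

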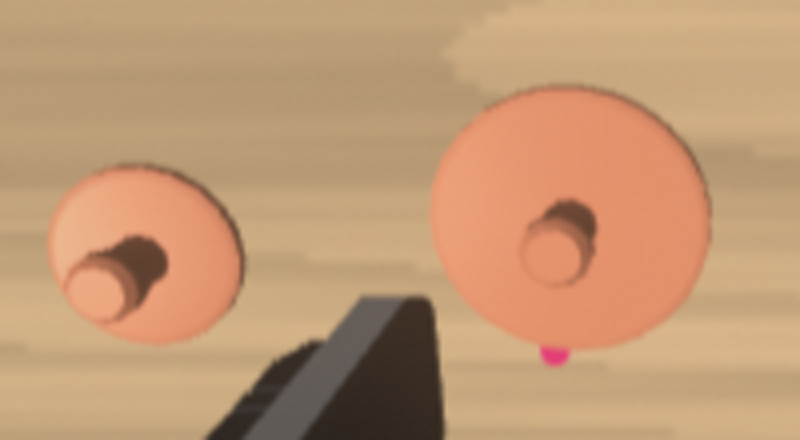

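```bash
python3 - <<'E'
from m import *
for dz in (0,4,6):
    C=[]
    for i in range(3):
        s=pickle.load(open(f"w{i}.pkl","rb")); s["ee_pos"]=s["ee_pos"]+[0,0,dz]; C.append(cam("wrist",s))
    print("dz",dz)
    for n,i,b,r,z in [("lbig",0,(252,357,287,387),48,14),("lbig",1,(502,608,287,387),48,14),("lsm",0,(108,181,316,384),33,14),("lsm",1,(358,429,317,384),33,14),("lsm",2,(606,680,316,384),33,14),
 ("jsm",0,(264,361,95,198),33,86),("jsm",1,(608,706,95,198),33,86),("jbig",1,(101,255,86,243),48,110),("jbig",2,(470,624,85,244),48,110),("bowl",0,(443,543,312,406),44,42),("vase",1,(411,465,131,188),15,136)]:
        print(n,i,*circ(C[i],b,r,z))
    c2=lambda L:[((140+(u+.5)/2.5-.5)*1.5,(50+(v+.5)/2.5-.5)*1.5) for u,v in L]
    c0=lambda L:[((280+(u+.5)/5-.5)*1.5,(40+(v+.5)/5-.5)*1.5) for u,v in L]
    for n,i,c,L,W,z in [("lsq",2,c2([(115,431),(257,460),(230,586),(95,560)]),80,80,14),("lob",2,c2([(512,380),(541,481),(353,541),(317,444)]),112,62,14),
 ("jsq",2,c2([(30,86),(231,38),(276,240),(88,285)]),80,80,100),("job",0,c0([(131,181),(679,97),(684,413),(160,492)]),112,62,78)]:
        print(n,*rect(C[i],c,L,W,z))
E
```

```text
dz 0
lbig 0 [ 455.15 -148.82   47.79] 0.3235241463922307
lbig 1 [ 455.21 -146.06   47.94] 0.206948314403121
lsm 0 [443.47  -2.43  33.1 ] 0.1543229286494352
lsm 1 [443.34  -0.15  32.57] 0.18737780884967492
lsm 2 [443.56   2.22  33.36] 0.02096875917663965
jsm 0 [ 617.82 -175.98   32.29] 0.25783116448434384
jsm 1 [ 617.81 -174.87   32.28] 0.25943484367866176
jbig 1 [606.24 132.44  47.05] 0.22112731639981575
jbig 2 [606.08 134.07  47.51] 0.008835885095891172
bowl 0 [ 445.97 -313.89   42.86] 0.3236704231892986
vase 1 [610.46 -25.76  15.31] 0.14516683542933606
lsq [414.26 303.36] 167.56953874659928 sides [78.34 79.56 78.01 79.7 ] res 1.127381369047157
lob [442.64 162.04] 109.22185367079166 sides [ 61.54 109.36  61.98 109.61] res 1.4461355701507017
jsq [602.71 286.95] 12.283514700430459 sides [77.72 75.91 77.79 77.14] res 1.987708488554972
job [ 616.84 -330.92] 98.24303261986893 sides [108.42  61.31 109.2   61.89] res 1.8716480634185473
dz 4
lbig 0 [ 453.59 -148.     48.27] 0.3235241606369641
lbig 1 [ 453.65 -147.53   48.43] 0.20694835383488908
lsm 0 [441.79  -0.13  33.44] 0.154322944210775
[... 1034 characters left out ...]
5670093823
jsm 0 [ 617.98 -174.98   32.89] 0.2578311973765892
jsm 1 [ 617.96 -178.1    32.88] 0.25943485943457745
jbig 1 [606.17 135.11  48.  ] 0.22112732298035098
jbig 2 [606.   132.17  48.46] 0.008835883939070754
bowl 0 [ 443.31 -315.26   43.56] 0.3236704273801365
vase 1 [610.48 -26.31  15.65] 0.1451668194977742
lsq [411.29 304.49] 167.56953823524157 sides [79.53 80.77 79.2  80.9 ] res 0.5178520922289067
lob [440.1  161.03] 109.22185016889094 sides [ 62.47 111.02  62.92 111.27] res 0.5322735812468409
jsq [602.57 288.07] 12.283514025337341 sides [79.23 77.38 79.29 78.63] res 1.4332954637091007
job [ 616.99 -332.75] 98.24303236234805 sides [110.39  62.42 111.18  63.01] res 0.8209330135041455
```

```bash
cat > T.py <<'E'
L=dict(big=(454,-147.9,14),sm=(442.2,-.1,14),ob=(441.4,161.5,14),sq=(412.8,303.9,14))
J=dict(sq=(602.6,287.5,100),big=(606.1,133.4,110),sm=(617.9,-175.8,86),ob=(616.9,-331.8,78))
E
python3 - <<'E'
from m import *; from T import *
tiles=[]
for k,n in [("L","sq"),("L","ob"),("L","sm"),("L","big"),("J","ob"),("J","sm"),("J","big"),("J","sq")]:
    x,y,z=(L if k=="L" else J)[n]
    try: robot.movep([x,y,z+140],down(-90))
    except robot.MotionError as e: print(k,n,e); continue
    robot.wait(.15); s=telemetry.read_state(); im=get_image("wrist")
    cv2.imwrite(f"pics/h{k}{n}.png",im[:,:,::-1]); pickle.dump(s,open(f"h{k}{n}.pkl","wb"))
    p=proj(cam("wrist",s),[x,y,z]); print(k,n,s["time"],s["ee_pos"],p)
    t=im[95:275,150:390,::-1]; tiles.append(t)
a=np.vstack([np.hstack(tiles[:2]),np.hstack(tiles[2:4])]); b=np.vstack([np.hstack(tiles[4:6]),np.hstack(tiles[6:8])])
cv2.imwrite("pics/tA.png",cv2.resize(a,None,fx=1.66,fy=1.66,interpolation=cv2.INTER_CUBIC));cv2.imwrite("pics/tB.png",cv2.resize(b,None,fx=1.66,fy=1.66,interpolation=cv2.INTER_CUBIC))
E
```

```text
L sq 5.5667 [414.77 303.6  154.94] [263.88 193.6 ]
L ob 6.4 [441.49 162.8  154.25] [265.72 191.46]
L sm 7.2917 [442.53   1.57 154.1 ] [266.12 191.78]
L big 8.1333 [ 454.3  -146.3   154.08] [266.01 191.7 ]
J ob 9.3333 [ 616.71 -330.12  218.09] [266.11 191.05]
J sm 10.2 [ 617.63 -177.54  225.79] [261.92 191.06]
J big 11.5833 [606.66 131.17 249.7 ] [261.35 192.04]
J sq 12.45 [603.42 285.54 240.07] [261.64 192.32]
```

View pics/tA.png

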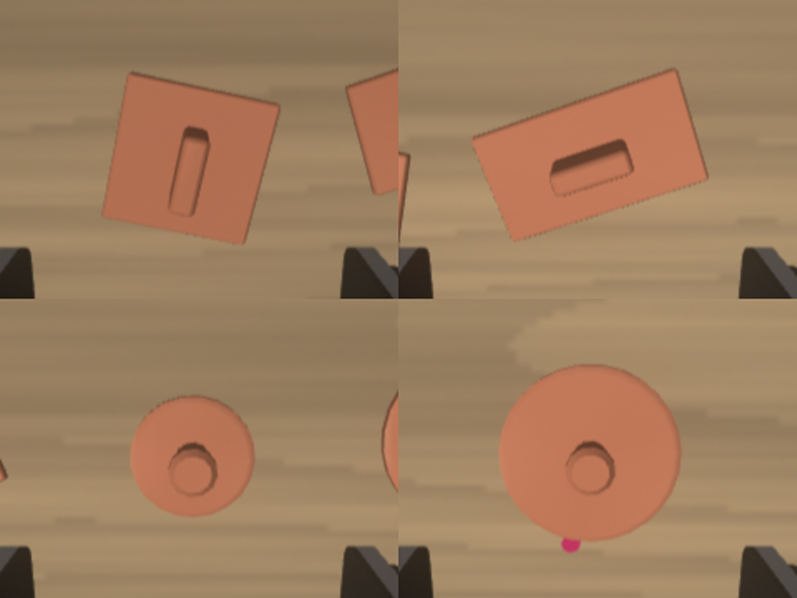

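View pics/tB.png

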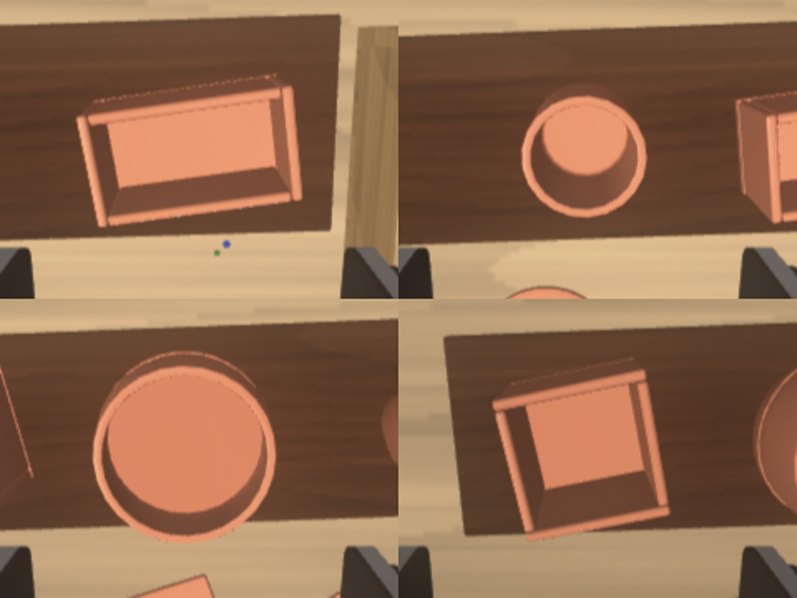

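```bash
python3 - <<'E'
from m import *
g=lambda u,v,i,j:((150+(u-398.4*i+.5)/1.66-.5)*1.5,(95+(v-298.8*j+.5)/1.66-.5)*1.5)
for dz in (0,3):
  def C(n):
    s=pickle.load(open(f"h{n}.pkl","rb")); s["ee_pos"]=s["ee_pos"]+[0,0,dz]; return cam("wrist",s)
  for n,i,j,b,r,z in [("Lsm",0,1,(130,255,395,517),33,14),("Lbig",1,1,(499,681,364,542),48,14),("Jsm",1,0,(522,647,95,218),33,86),("Jbig",0,1,(93,276,366,543),48,110)]:
    a=g(b[0],b[2],i,j);c=g(b[1],b[3],i,j); print(dz,n,*circ(C(n),(a[0],c[0],a[1],c[1]),r,z))
  for n,i,j,c,Lx,W,z in [("Lsq",0,0,[(129,72),(280,105),(243,244),(102,216)],80,80,14),("Lob",1,0,[(677,68),(709,179),(514,241),(473,138)],112,62,14),
   ("Job",0,0,[(79,118),(289,86),(301,199),(101,226)],112,62,78),("Jsq",1,1,[(494,401),(644,370),(669,514),(530,540)],80,80,100)]:
    print(dz,n,*rect(C(n),[g(*q,i,j) for q in c],Lx,W,z))
E
```

```text
0 Lsm [443.16   0.22  32.59] 0.17396110647797514
0 Lbig [ 455.31 -147.2    47.43] 0.2879470201407628
0 Jsm [ 618.59 -175.79   32.66] 0.331823932853581
0 Jbig [606.9  133.74  47.42] 0.006571563460425978
0 Lsq [413.86 304.37] 167.6310528749923 sides [77.74 78.01 77.98 78.3 ] res 1.2598670058317794
0 Lob [442.38 160.91] 108.90753192779727 sides [ 60.7  109.59  60.33 109.08] res 1.8068126683299113
0 Job [ 617.29 -331.2 ] 98.62287074272957 sides [107.08  60.45 107.97  59.53] res 2.5284979462503543
0 Jsq [603.47 287.37] 11.474559942496224 sides [76.68 77.77 76.38 77.46] res 1.8802857639168735
3 Lsm [442.37   0.19  32.97] 0.17396110598258474
3 Lbig [ 454.52 -147.23   47.97] 0.28794701524316224
3 Jsm [ 617.8  -175.79   33.04] 0.3318239214980565
3 Jbig [606.1  133.76  47.97] 0.006571563630160426
3 Lsq [413.05 304.37] 167.6310474318539 sides [78.64 78.91 78.88 79.2 ] res 0.7255482019035071
3 Lob [441.59 160.88] 108.9075326863857 sides [ 61.41 110.86  61.03 110.34] res 1.099369831004907
3 Job [ 616.5  -331.22] 98.62286739585878 sides [108.31  61.15 109.22  60.22] res 1.8635813084581514
3 Jsq [602.67 287.38] 11.474554675312536 sides [77.56 78.67 77.27 78.35] res 1.356655919437884
```

```bash
cat > act.py <<'E'
from h import *
st=telemetry.read_state
def goto(p,R,wait=.35,sp=None):
    # go, then correct for steady offset
    p=np.array(p,float)
    if sp: robot.servo_line(p,R,max_speed=sp)
    else: robot.movep(p,R)
    robot.wait(wait); return p-st()["ee_pos"]
def pick(x,y,yaw,zt=41,up=190):
    R=down(yaw)
    for q in ([x,y,110],[x,y,zt]):
        if ik(q,R) is None: raise SystemExit("no ik")
    e=goto([x,y,110],R,.3); jaws.grip(50,40)
    e=np.array([e[0],e[1],0]); print("hover err",e)
    robot.servo_line(np.array([x,y,zt])+e,R,max_speed=100); robot.wait(.2)
    s=st(); print("at",s["ee_pos"],s["force"])
    jaws.grip(0,40); robot.wait(.2); s=st(); print("width",s["width"],s["force"],s["ee_pos"]); z=s["ee_pos"][2]
    robot.servo_line([x,y,up],R,max_speed=180); robot.wait(.1)
    s=st(); print("lifted t",s["time"],"w",s["width"],s["force"]); return z
def place(x,y,yaw,rim,zg):
    R=down(yaw); seat=zg+rim-8
    e=goto([x,y,seat+45],R,.4); s=st(); print("over",s["ee_pos"],"err",e,"F",s["force"]); E=np.array([e[0],e[1],e[2]])
    z=seat+12; robot.servo_line(np.array([x,y,z])+E,R,max_speed=60); robot.wait(.25)
    s=st(); f0=s["force"]; print("near",s["ee_pos"],f0)
    while z>seat-3:
        z-=1; robot.servo_line(np.array([x,y,z])+E,R,max_speed=25); robot.wait(.05); s=st(); d=s["force"]-f0
        if d[2]>4 or np.linalg.norm(d)>12: break
    print("stop z-seat",z-seat,"ee",s["ee_pos"],"dF",d)
    return z-seat,E
def release(x,y,yaw,seat_tcp_up=80):
    R=down(yaw); s=st(); jaws.grip(45); robot.wait(.2); p=s["ee_pos"].copy(); 
    robot.servo_line([x,y,p[2]+seat_tcp_up],R,max_speed=120); print("t",st()["time"])
E
python3 - <<'E'
from act import *
zg=pick(413.2,304.2,-102.4,up=200); open("zg","w").write(str(zg))
R=down(-78.1); robot.movep([560,288,200],R); robot.wait(.2)
im=get_image("wrist"); cv2.imwrite("pics/held_sq.png",im[:,:,::-1])
E
```

```text
hover err [-0.89 -0.04  0.  ]
at [412.64 304.32  41.59] [ 0.27 -1.38  0.74]
width 11.91612186437481 [ 0.05 -1.08  5.38] [412.45 304.23  41.28]
lifted t 16.9583 w 12.056312941538325 [ 0.17  0.18 -1.19]
```

View pics/held_sq.png

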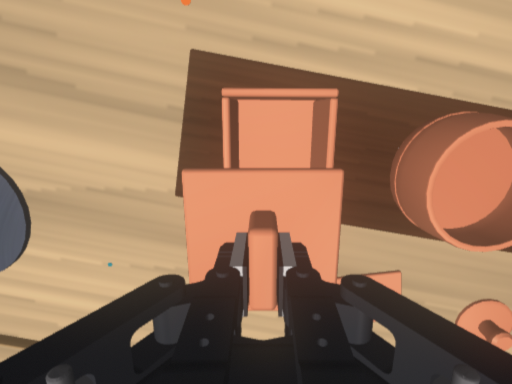

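The lid is gripped and level, and its edges are parallel to the square jar's rim at (222–338, 90). Placing it.

```bash
python3 - <<'E'
from act import *
zg=float(open("zg").read())
r=place(602.6,287.4,-78.1,100,zg)
im=get_image("wrist"); cv2.imwrite("pics/pl_sq.png",im[:,:,::-1])
E
```

```text
over [602.27 287.71 178.9 ] err [ 0.33 -0.31 -0.62] F [-0.6  -0.25 -1.4 ]
near [603.11 287.2  145.09] [-0.25 -0.32 -0.25]
stop z-seat 0.0 ee [603.   287.18 133.37] dF [-1.63 -1.76  5.3 ]
```

View pics/pl_sq.png

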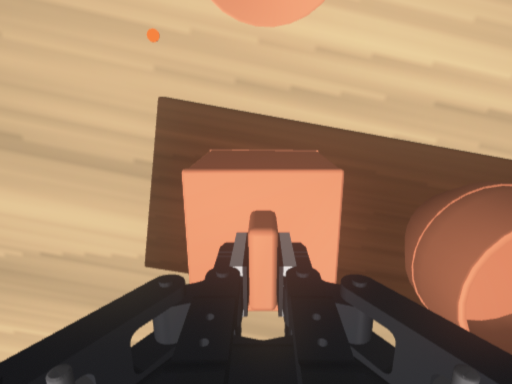

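Contact came exactly at the seating height. I'll release, look, then pick the oblong lid.

```bash
python3 - <<'E'
from act import *; import pickle
release(602.8,287.3,-78.1,100)
robot.wait(.2); s=st(); im=get_image("wrist"); cv2.imwrite("pics/v_sq.png",im[:,:,::-1]); pickle.dump(s,open("v_sq.pkl","wb")); print(s["ee_pos"])
zg=pick(441.5,160.9,19.0,zt=42,up=190); open("zg","w").write(str(zg))
robot.movep([580,-290,190],down(8.5)); robot.wait(.2)
im=get_image("wrist"); cv2.imwrite("pics/held_ob.png",im[:,:,::-1]); print(st()["time"])
E
```

```text
t 24.775
[602.59 287.1  232.51]
hover err [-0.32 -0.39  0.  ]
at [441.52 160.57  42.5 ] [0.36 0.1  0.55]
width 12.004220715635562 [-0.11 -1.3   5.33] [441.32 160.53  42.2 ]
lifted t 29.4833 w 11.938111142584765 [-0.72  0.55 -1.63]
31.4583
```

View pics/v_sq.png

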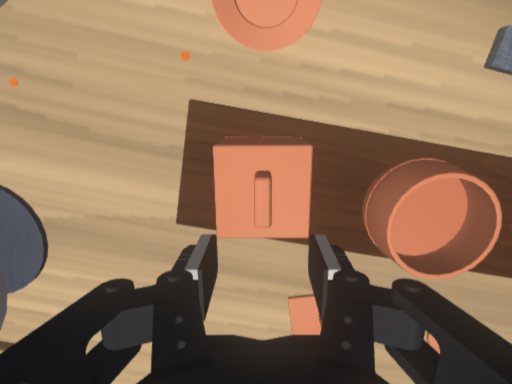

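View pics/held_ob.png

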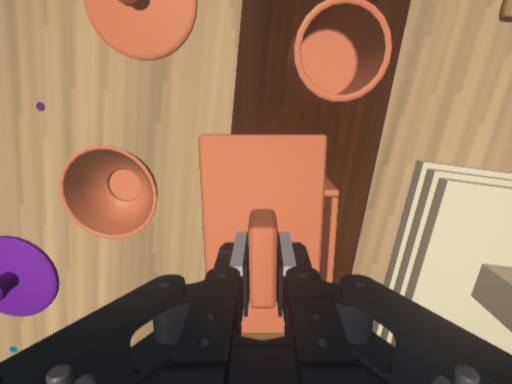

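The square lid sits flush on its jar at (263,192). The oblong lid is held, parallel to its jar. Placing it, then picking the small lid.

```bash
python3 - <<'E'
from act import *; import pickle
zg=float(open("zg").read())
r,E=place(616.7,-331.4,8.5,78,zg)
im=get_image("wrist"); cv2.imwrite("pics/pl_ob.png",im[:,:,::-1])
if -2.5<r<1.6:
    release(616.7,-331.4,8.5,100)
    robot.wait(.2); s=st(); im=get_image("wrist"); cv2.imwrite("pics/v_ob.png",im[:,:,::-1]); pickle.dump(s,open("v_ob.pkl","wb")); print(s["ee_pos"])
E
```

```text
over [ 616.72 -331.18  157.95] err [-0.02 -0.22 -0.75] F [ 0.25  0.03 -2.03]
near [ 616.88 -331.63  123.89] [-1.01 -0.64 -1.47]
stop z-seat 0.0 ee [ 616.72 -331.65  112.3 ] dF [-1.89  0.94  6.75]
t 38.45
[ 616.4  -331.39  211.44]
```

View pics/v_ob.png

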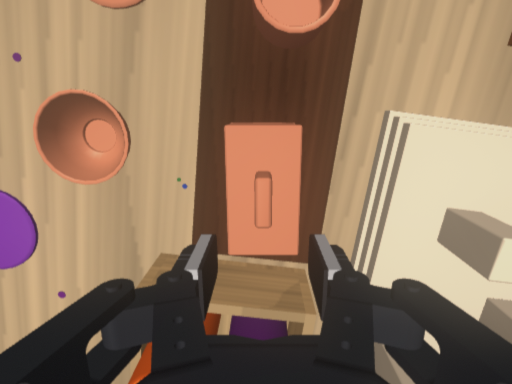

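The oblong lid is seated at (263,190) with no wall showing at its edges. Small lid next.

```bash
python3 - <<'E'
from act import *; import pickle
zg=pick(442.4,.1,-90,zt=41,up=190)
im=get_image("wrist"); cv2.imwrite("pics/held_sm.png",im[:,:,::-1])
r,E=place(617.9,-175.8,-90,86,zg)
im=get_image("wrist"); cv2.imwrite("pics/pl_sm.png",im[:,:,::-1])
if -2.5<r<1.6:
    release(617.9,-175.8,-90,100)
    robot.wait(.2); s=st(); im=get_image("wrist"); cv2.imwrite("pics/v_sm.png",im[:,:,::-1]); pickle.dump(s,open("v_sm.pkl","wb")); print(s["ee_pos"])
a=np.hstack([cv2.imread("pics/held_sm.png")[100:],im[100:,:,::-1]]); cv2.imwrite("pics/sm2.png",cv2.resize(a,(800,222)))
E
```

```text
hover err [-0.16  0.16  0.  ]
at [442.6    0.21  41.53] [ 0.87 -0.07  0.12]
width 22.065094422158325 [-1.5  -0.72  6.22] [442.45   0.08  41.28]
lifted t 43.7583 w 21.595677230032898 [ 0.18 -0.13 -1.04]
over [ 617.84 -175.37  164.7 ] err [ 0.06 -0.43 -0.42] F [-0.01 -0.33 -1.04]
near [ 618.15 -176.27  131.29] [ 0.91 -0.61 -1.45]
stop z-seat -1.4210854715202004e-14 ee [ 618.15 -176.3   119.41] dF [-2.28  0.29  5.66]
t 51.3333
[ 617.58 -175.78  218.54]
```

View pics/sm2.png

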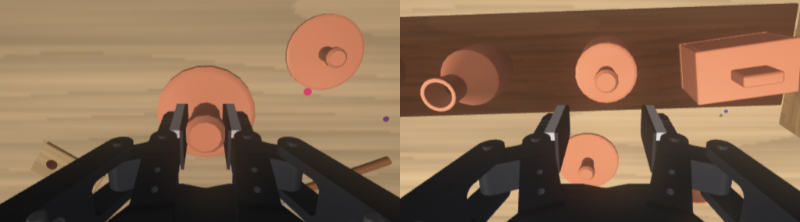

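The small lid is home, with no rim visible around it. Big lid next (brown, not the yellow or purple one).

```bash
python3 - <<'E'
from act import *; import pickle
zg=pick(454.5,-147.3,-90,zt=41,up=215)
im0=get_image("wrist")
r,E=place(606.1,133.7,-90,110,zg)
if -2.5<r<1.6:
    release(606.1,133.7,-90,90)
    robot.wait(.2); s=st(); im=get_image("wrist"); cv2.imwrite("pics/v_big.png",im[:,:,::-1]); pickle.dump(s,open("v_big.pkl","wb")); print(s["ee_pos"])
else: im=get_image("wrist")
a=np.hstack([im0[:,:,::-1],im[:,:,::-1]]); cv2.imwrite("pics/big2.png",cv2.resize(a,(800,300)))
E
```

```text
hover err [-1.01  0.04  0.  ]
at [ 453.82 -147.43   41.55] [-0.66 -0.58  0.46]
width 21.840544081065246 [-0.76 -0.37  4.92] [ 453.61 -147.37   41.45]
lifted t 55.7417 w 22.184889656149046 [ 0.31 -0.27 -2.36]
over [606.17 133.06 188.65] err [-0.07  0.64 -0.21] F [-0.8   0.02 -1.22]
near [606.2  134.42 155.63] [ 0.36 -0.44 -2.35]
stop z-seat -1.0 ee [606.22 134.42 143.39] dF [-3.04 -0.27 10.08]
t 63.7167
[605.82 133.55 232.56]
```

View pics/big2.png

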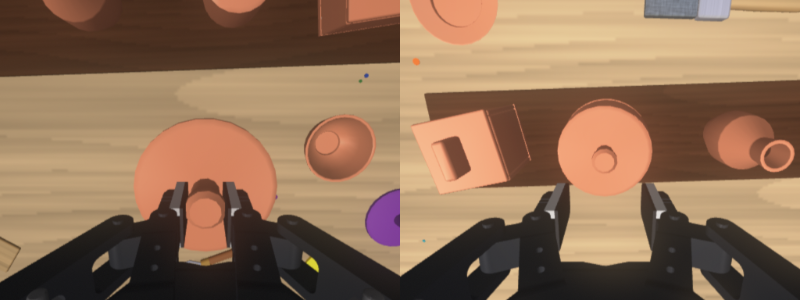

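All four are placed. I'll back off for a final check with the fixed cameras and an overhead wrist view.

```bash
python3 - <<'E'
from act import *
import pickle
robot.movep([450,-20,300],down(-90)); robot.wait(.3); s=st(); w=get_image("wrist"); pickle.dump(s,open("fin.pkl","wb")); cv2.imwrite("pics/fw.png",cv2.resize(w[:,:,::-1],(768,576)))
a=get_image("scene"); b=get_image("side")
cv2.imwrite("pics/fs.png",cv2.resize(a[100:360,180:440,::-1],None,fx=2.3,fy=2.3,interpolation=cv2.INTER_CUBIC))
cv2.imwrite("pics/fd.png",cv2.resize(b[95:295,105:355,::-1],None,fx=3,fy=3,interpolation=cv2.INTER_CUBIC)); print(st()["time"])
E
```

```text
65.3333
```

View pics/fs.png

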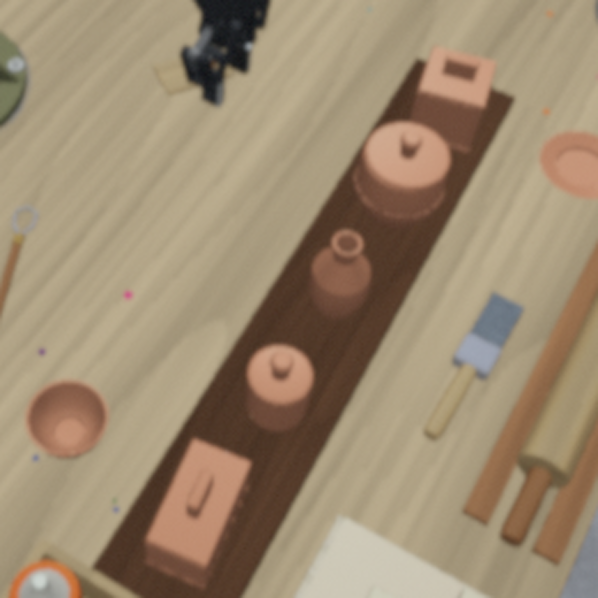

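View pics/fd.png

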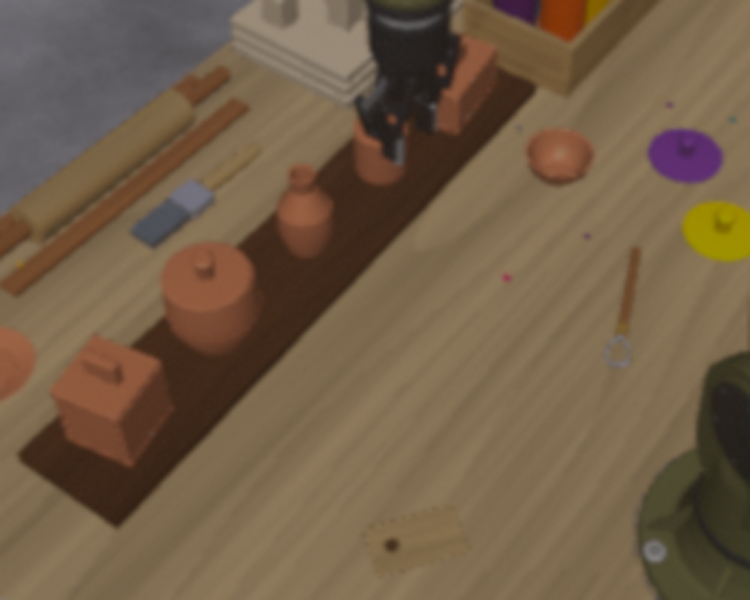

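The views show all four lids level and flush with their jars: square (457,78), big (407,160), small (280,378) and oblong (200,505) in the scene crop. The vase and bowl are at the same pixels as before.

```bash
python3 -c "
from station import *
order.job_done(); print(telemetry.read_state()['time'])"
```

```text
the job is handed in; nothing more can be done
the job is handed in; nothing more can be done
```

I put all four lids on their own jars in the order square, oblong, small, big, and handed the job in. My last clock reading was 65.3 s of the 99 s allowed. No verdict was reported.

- **Seating:** each lid was lowered gently until I felt contact (about 5–10 N), then released. Contact came at the computed seating height for three lids. The big lid's descent stopped 1 mm further down in commanded height, but the gripper itself read about 0.1 mm below the computed height.
- **Last checks:** a wrist view after each release showed that lid flush on its jar. The final pictures show the lids level with handles up; the arm hid the tops of the small and oblong lids in the side view. The jars, vase and bowl look unmoved, and the purple and yellow look-alikes were left alone.
- **Not checked or out of agreement:** I judged the final fit by eye and by the height at contact; I did not re-measure lid centres after release. The wrist camera's calibration disagreed with the known sizes by about 3 mm in height, so I corrected for that. The knobs also gripped at about 22 mm, against the stated 24 mm.

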